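Slide the square coaster out over the riser's edge

ROBOT

A 6-joint arm with a two-finger parallel gripper is mounted at the origin on a cart in front of the work surface, level with it; the furniture and walls round the work are solid. World frame = base frame: x ahead of the robot, y to its left, z up, the work surface at z = 0. Lengths are in m, angles in rad, forces in N, time in s.
With the tool pointing down it reaches from about 0.275 to 0.725 m from the base axis. Payload 5.6 kg.
Tool frame: the origin (TCP) lies at the very end of the fingers, on their centre line; the grasp point (between the pads) lies 19 mm behind it; z points along the fingers, y is the line along which they close (so a half turn about z gives the same grasp; the last joint's range is limited). The gripper opens to 85 mm and grips with 20 to 120 N. Pads are 22 mm wide; open, the fingers measure 114 mm over their backs; the gripper's body (76 mm by 85 mm) begins 54 mm behind the grasp point. The pads swing forward as they close: fully open they stand 13 mm farther back than shut.
Start: joints at [1.543, 0.255, 0.108, 0, -1.424, -0.285], TCP at [0.169, 0.523, 0.231] pointing down, gripper open.
Joint ranges: [-2.95, 2.95], [-1.21, 1.97], [-1.09, 1.5], [-2.87, 1.71], [-2.94, -0.07], [-3.05, 3.05]. Speed limits (rad/s): [2.57, 2.57, 3.14, 3.14, 3.14, 3.14].

INTERFACE

Orientations are given as a unit quaternion [x, y, z, w].
In Python, from plant import manip, cams gives the robot as it stands. The module is installed in compiled form; this text tells all that it offers.
- The arm moves only by the tool jog_arm, never from a script. Its argument "rows" is a list of rows, each a list of 2 entries, a list of its own where there are three numbers: the shift along the tool's x, y, z in cm, then the turn about the tool's z in rad. In form: [[[x, y, z], spin], ...]. A call has 1 to 8 rows; each row is the pose to reach, as a shift and turn from the pose commanded when the call began, along the tool's axes at that moment; what a row does not reach only later rows make up. A row lasts 1/12 s, in which the tool goes at most 41.7 mm and 7.16 degrees, less where a joint would pass 70% of its speed; a pose out of reach is approached as far as the arm can. A call with a gripper value outside its range is refused whole. "jaw" is the closure, from 0 (fully open) to 1 (shut), set as the call begins (left out, the last holds). The fingers move at their own pace and stop on an object; "force" is the grip in N (left out, the last holds). Time passes only in rows, so rows that repeat a pose let the fingers close. It gives the time, the measured TCP pose, the force, the opening and the grip force at its end, in the units of the state.
- manip.read_state(): the state, without advancing time (a new reading comes with each control period).
- cams.grab_frame(name): name is "scene" or "top" or "wrist"; returns the picture (480x640x3 uint8, red, green, blue); there is no depth.
- cams.get_calibration(name): a dict with "fx", "fy", "cx", "cy" (pixels), "rvec" (rotation vector, rad) and "tvec" (3), from world to camera coordinates, as OpenCV has them. Camera axes: x right, y down, z forward; pixel columns grow to the right and rows downward; lengths in m; the calibration is good to about 2 mm. A picture is of the moment at which its call begins: read the wrist's pose just before it. get_calibration takes no time and is no camera call; for the wrist camera it gives the pose at the moment of the call.
- manip.job_done(): hands the job in; it is judged then, once.
Trained networks look in the newest picture that a camera, given by its name, has taken for a name from the list of things; names that differ only in an ending like _2 or _b are one class to them, and where a whole thing is asked for, a point or a joint stands for the part that bears it (a point fixed in the world has none). Each returns a list of dicts, best first, with "score" (0 to 1); they miss things now and then, are a little off and sometimes report something else, mostly with a low value. They report only what shows in the picture. A call takes as long as a camera call. They do not tell look-alikes from the thing itself.
- cams.search_frame(camera, label): "rect" ([left, top, right, bottom] in pixels, round what is visible of it).
- cams.masks_of(camera, label): "pixels" (480x640 bool, what is visible of it) and "rect" ([left, top, right, bottom] in pixels, round what is visible of it).
The state is a dict: "time_s": time; "qpos": joint angles; "qd": joint speeds; "joint_efforts": joint torques, N m; "ee_pos": TCP position; "eef_rot": TCP orientation; "wrist_force": force on the tool from outside, world axes, zero at the start; "ft_torque": the same for the moment, N m; "finger_gap": finger opening in m; "grip_force": force on a finger pad.
Only numpy, scipy, OpenCV 4.12 (cv2) and the standard library are available. Lean on these libraries where they do the work, as an engineer would, in place of code of your own. Each camera call takes 0.05 s, during which the arm holds its last target. There are 200 camera calls.

TASK

Push the square stone coaster across the low wooden riser towards the robot until about 3 cm of it sticks out over the riser's front edge, with the coaster sitting square to that edge, so that somebody can take hold of it from below. Only push or drag it with the fingertips: do not lift, carry or tip it. Leave the round coaster, the small mug, the teaspoon and the shaker where they are.

Things in the scene. Friction and masses are not known exactly. Their poses are not given: they have to be found in the camera images.
- riser: low riser (bench) of light wood, fixed to the worktop: a flat board 200 mm deep (its x) by 360 mm wide (its y), top surface 60 mm above the worktop, board 18 mm thick, open underneath at the front. Origin: centre of its footprint at worktop height (60 mm below the middle of the top surface). Its x points away from the robot, square to the front edge; the long front edge, nearest the robot, lies at x = -100 mm in this frame and runs along y; the back edge at x = +100 mm.
- coaster_square: square marble coaster, 100 x 100 mm, 10 mm thick, with 2 mm rounded edges, about 0.22 kg, loose, lying flat on the riser turned up to about 0.3 rad from square. Origin: centre of its underside; x and y parallel to its sides, z up. It slides flat under a few newtons.
- coaster_round: round marble coaster, 100 mm diameter, 10 mm thick, loose, lying flat on the riser beside the square one (on either side of it). Origin: centre of its underside. To be left alone.
- mug: small cream espresso mug, 59 mm across, 83 mm over its handle, 55 mm high, loose on the worktop left of the riser. Origin: centre of its underside (cup and handle together). To be left alone.
- spoon: steel teaspoon, 130 mm long, 26 mm wide, 11 mm high, loose on the worktop right of the riser. Origin: under its middle; x along its length. To be left alone.
- shaker: small glass salt shaker with a grey top, 44 mm diameter, 90 mm high, loose on the worktop behind the riser. Origin: centre of its underside. To be left alone.
Things that resemble listed ones, but are neither listed nor needed, are in the scene too. What is shaped like the coaster_square but purple or turquoise is not meant.

How it is judged:
At the end, for the whole second after the job is handed in: The square coaster lies flat, at rest on the riser, the middle of its front side 22 to 38 mm past the front edge, within 0.14 rad of square to it, its middle within 135 mm of the riser's middle sideways; the round coaster moved under 15 mm; mug, teaspoon, shaker under 20 mm (x of coaster_square in the frame of riser between -0.088 and -0.072 m and y of coaster_square in the frame of riser between -0.135 and 0.135 m and z of coaster_square in the frame of riser between 0.056 and 0.064 m and angle between coaster_square's own z axis and vertical below 0.05 rad and (angle between the x axis of coaster_square and the x axis of riser, either way round below 0.14 rad or angle between the x axis of coaster_square and the y axis of riser, either way round below 0.14 rad) and linear speed of coaster_square below 0.01 m/s and distance of coaster_round from where it was at the start of the episode below 0.015 m and distance of each of mug, spoon, shaker from where it was at the start of the episode below 0.02 m); the robot touches nothing.
It fails at once if the square coaster is lifted off the riser (more than 10 mm) (z of coaster_square in the frame of riser above 0.07 m).
It fails at once if the square coaster is tipped by more than 0.25 rad or falls off the riser (angle between coaster_square's own z axis and vertical above 0.25 rad or z of coaster_square in the frame of riser below 0.045 m).
It fails at once if the round coaster is pushed away (more than 15 mm) (distance of coaster_round from where it was at the start of the episode above 0.015 m).
It fails at once if the mug, teaspoon or shaker is moved by more than 20 mm (distance of any of mug, spoon, shaker from where it was at the start of the episode above 0.02 m).
It also fails if it takes over 40 s, if anything falls off the work surface, if the arm or the gripper's body presses on something with over 40 N, if the wrist force passes 120 N, or if a joint passes its speed limit or range.

## Working session

There is one attempt and no reset: what is moved stays moved. The work goes in short steps, Python scripts to look and compute and a tool call to move; the robot and the scene stay as the last step left them, time stands still between calls to the robot, and variables do not carry over. Pictures are saved under pics/ and viewed, at most 10 in all, crops included, and the job is handed in when it is done.

Besides the shell and the picture viewer there is one more tool, called after "Emit:" as name([rows], argument=value, ...), one row to a line, values as JSON. jog_arm: Moves the arm, as the interface text tells. Its arguments: {"type":"object","properties":{"rows":{"type":"array","items":{"type":"array"}},"jaw":{"type":"number"},"force":{"type":"number"}},"required":["rows"]}

```bash
mkdir -p pics
cat > h.py <<'E'
from plant import manip, cams
import numpy as np, cv2
def cal(n):
    c=cams.get_calibration(n);R,_=cv2.Rodrigues(np.array(c["rvec"],float));return c,R,np.array(c["tvec"],float).ravel()
def unproj(n,px,z,C=None):
    c,R,t=C or cal(n);px=np.atleast_2d(np.array(px,float))
    d=np.c_[(px[:,0]-c["cx"])/c["fx"],(px[:,1]-c["cy"])/c["fy"],np.ones(len(px))]@R
    o=-R.T@t;return o+d*((z-o[2])/d[:,2])[:,None]
def proj(n,P,C=None):
    c,R,t=C or cal(n);q=np.atleast_2d(P)@R.T+t
    return np.c_[q[:,0]/q[:,2]*c["fx"]+c["cx"],q[:,1]/q[:,2]*c["fy"]+c["cy"]]
def save(n,name):
    im=cams.grab_frame(n);cv2.imwrite(f"pics/{name}.png",im[:,:,::-1]);return im
E
python3 - <<'E'
from h import *
a=save("top","top1");b=save("scene","scene1")
cv2.imwrite("pics/both.png",cv2.resize(np.vstack([a,b])[:,:,::-1],None,fx=.625,fy=.625))
for l in ["riser","coaster_square","coaster_round","mug","spoon","shaker"]:
    for r in cams.masks_of("top",l):
        m=r["pixels"].astype(np.uint8)
        print(l,round(r["score"],2),np.round(r["rect"]),m.sum(),np.round(cv2.minAreaRect(cv2.findNonZero(m))[0]))
        if l in("riser","coaster_square","coaster_round"):
            z={"riser":.06}.get(l,.07)
            bx=cv2.boxPoints(cv2.minAreaRect(cv2.findNonZero(m)));print(np.round(unproj("top",bx,z)[:,:2],3).tolist())
s=manip.read_state();print(s["time_s"],s["ee_pos"],s["eef_rot"])
E
```

```text
riser 0.78 [264. 209. 406. 338.] 6709 [334. 273.]
[[0.487, 0.233], [0.695, -0.065], [0.529, -0.179], [0.324, 0.118]]
coaster_square 0.87 [428. 199. 466. 232.] 1137 [447. 214.]
[[0.622, -0.243], [0.718, -0.252], [0.71, -0.348], [0.614, -0.338]]
coaster_square 0.78 [473. 273. 506. 309.] 1151 [487. 290.]
[[0.411, -0.343], [0.505, -0.359], [0.49, -0.457], [0.396, -0.44]]
coaster_square 0.71 [336. 225. 381. 274.] 1245 [356. 250.]
[[0.583, 0.036], [0.642, -0.049], [0.56, -0.105], [0.502, -0.021]]
coaster_square 0.63 [214. 218. 262. 262.] 1105 [238. 239.]
[[0.622, 0.364], [0.679, 0.29], [0.601, 0.231], [0.545, 0.306]]
coaster_square 0.56 [212. 278. 256. 319.] 1155 [235. 298.]
[[0.417, 0.369], [0.506, 0.337], [0.472, 0.247], [0.383, 0.28]]
mug 0.68 [149. 286. 170. 308.] 403 [161. 295.]
spoon 0.49 [436. 258. 450. 304.] 219 [440. 280.]
shaker 0.61 [339. 187. 347. 200.] 145 [344. 194.]
0.4 [0.16919399 0.52324721 0.23114683] [ 9.87790161e-01 -1.55790174e-01 -3.52704225e-05  1.37421142e-04]
```

View pics/top1.png

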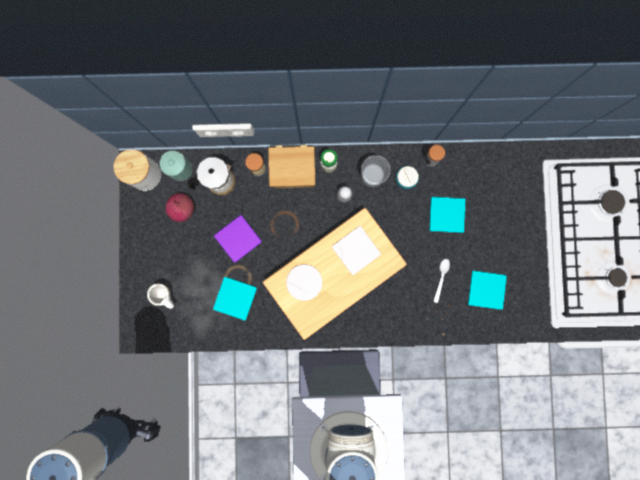

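View pics/scene1.png

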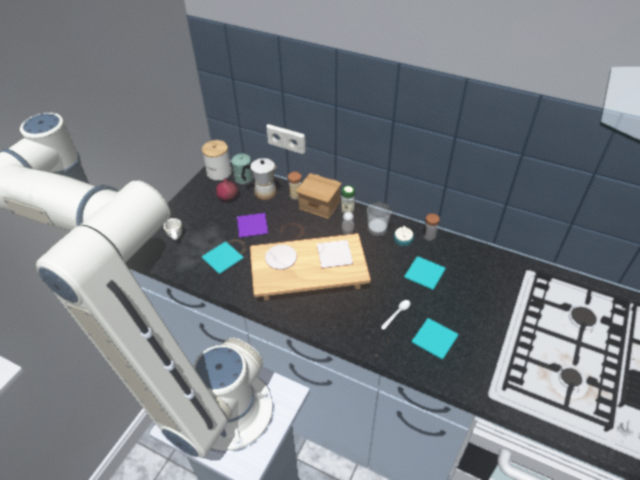

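Candidates for coaster_square (top picture):
- White at (356,250), on the riser beside the round white coaster at (304,282).
- Turquoise at (448,214), (488,290) and (235,298).
- Purple at (238,239).

By the description, the white one on the riser is meant. I'll check it in a crop.

Run:
```python
from h import *
im=cv2.imread("pics/top1.png")[190:350,250:420];cv2.imwrite("pics/crop1.png",cv2.resize(im,None,fx=3.7,fy=3.7,interpolation=cv2.INTER_CUBIC))
c,R,t=cal("wrist");s=manip.read_state()
print("wristcam",-R.T@t,R[2],c["fx"])
q=s["eef_rot"];from scipy.spatial.transform import Rotation as Ro
T=Ro.from_quat(q).as_matrix();print(T.T@(np.array([.52,.0,.32])-s["ee_pos"])*100, T.T@(-R.T@t-s["ee_pos"]))
print(unproj("top",[[344,194],[304,282]],.07))
```

```text
wristcam [0.23863175 0.50170496 0.37372655] [-0.26901289  0.08777251 -0.9591288 ] 389.75833035812485
[49.48180271 38.99035932 -8.87563224] [ 0.07269352 -0.00083444 -0.14258191]
[[ 0.73128326 -0.00529641  0.07      ]
 [ 0.48537928  0.11350173  0.07      ]]
```

View pics/crop1.png

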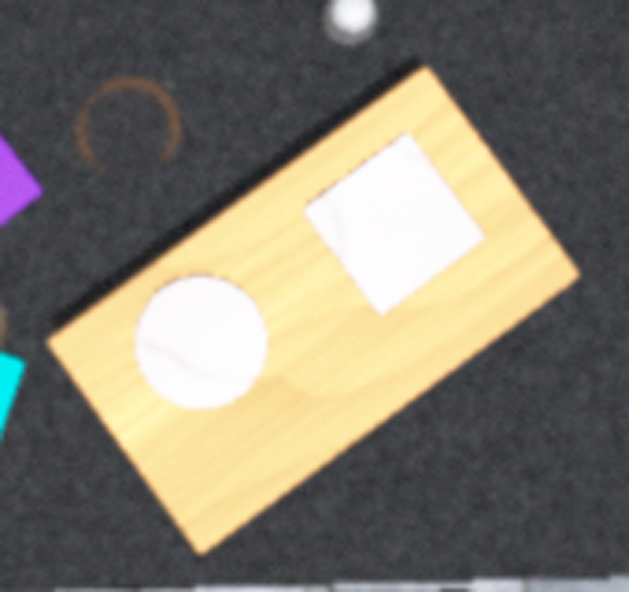

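The crop confirms it: a white square marble coaster near the riser's right back part (crop (395,225)), with the round one at (200,340). Moving above to look.

Emit:
jog_arm([
  [[3,2.4,-0.6],-0.06],
  [[6,4.8,-1.2],-0.12],
  [[9,7.2,-1.8],-0.18],
  [[12,9.6,-2.4],-0.24],
  [[15,12,-3],-0.3],
  [[18,14.4,-3.6],-0.36],
  [[21,16.8,-4.2],-0.42],
  [[24,19.2,-4.8],-0.48],
], jaw=0.4)

```text
time_s: 1.07
ee_pos: [0.339, 0.265, 0.2799]
eef_rot: [0.996, 0.085, 0.0, -0.0]
wrist_force: [0.4, 1.0, 0.3]
finger_gap: 0.0512
grip_force: 0.0
```

```bash
cat >> h.py <<'E'
from scipy.spatial.transform import Rotation as Ro
def goal(p,yaw):
    s=manip.read_state();T=Ro.from_quat(s["eef_rot"]).as_matrix()
    y=np.arctan2(T[1,0],T[0,0]);d=(yaw-y+np.pi)%(2*np.pi)-np.pi
    print("shift cm",np.round(T.T@(np.array(p)-s["ee_pos"])*100,2),"spin",round(-d,3),"t",s["time_s"],"tcp",np.round(s["ee_pos"],4),"yaw",round(y,3),"tilt",np.round(T[:,2],3),"gap",s["finger_gap"],"F",np.round(s["wrist_force"],1),"j6",s["qpos"][5])
E
python3 -c "
from h import *
goal([.53,0,.32],.604)"
```

```text
shift cm [14.32 29.36 -4.02] spin -0.433 t 1.0667 tcp [0.339  0.265  0.2799] yaw 0.171 tilt [ 0.     0.001 -1.   ] gap 0.05120571114952922 F [0.4 1.  0.3] j6 0.7109350810919108
```

Emit:
jog_arm([
  [[1.8,3.6,-0.5],-0.055],
  [[3.6,7.2,-1],-0.11],
  [[5.4,10.8,-1.5],-0.165],
  [[7.2,14.4,-2],-0.22],
  [[9,18,-2.5],-0.275],
  [[10.8,21.6,-3],-0.33],
  [[12.6,25.2,-3.5],-0.38],
  [[14.2,28.8,-4],-0.42],
])

```text
time_s: 1.73
ee_pos: [0.5273, 0.0045, 0.3195]
eef_rot: [0.957, 0.291, 0.0, -0.0]
wrist_force: [1.5, 0.6, 0.9]
finger_gap: 0.0509
grip_force: 0.0
```

Emit:
jog_arm([
  [[0,0,0],0],
  [[0,0,0],0],
  [[0,0,0],0],
])

```text
time_s: 1.98
ee_pos: [0.5263, 0.0064, 0.319]
eef_rot: [0.957, 0.289, -0.0, -0.0]
wrist_force: [-0.7, -0.2, -0.8]
finger_gap: 0.0514
grip_force: 0.0
```

```bash
cat > look.py <<'E'
from h import *
import sys
C=cal("wrist");im=save("wrist",sys.argv[1])
out={}
for l,z in [("riser",.06),("coaster_square",.07),("coaster_round",.07)]:
    for r in cams.masks_of("wrist",l)[:2]:
        m=r["pixels"].astype(np.uint8);cs=cv2.findContours(m,cv2.RETR_EXTERNAL,cv2.CHAIN_APPROX_NONE)[0];c=max(cs,key=cv2.contourArea)
        w=unproj("wrist",c[:,0],z,C)[:,:2].astype(np.float32)
        (x,y),(a,b),ang=cv2.minAreaRect(w*1000)
        print(l,round(r["score"],2),np.round(r["rect"]),"ctr",round(x),round(y),"size",round(a),round(b),"edge dir",np.round(np.deg2rad(ang),3),np.round(np.deg2rad(ang-90),3))
E
python3 look.py w1; python3 -c "
from h import *
goal([.53,0,.32],.604)"
```

```text
riser 0.94 [113.  94. 480. 292.] ctr 510 28 size 200 359 edge dir 0.603 -0.968
riser 0.23 [467. 310. 533. 357.] ctr 506 -251 size 22 84 edge dir 1.374 -0.197
coaster_square 0.94 [335. 133. 433. 233.] ctr 572 -35 size 101 99 edge dir 0.611 -0.959
coaster_square 0.94 [ 82.   0. 179.   5.] ctr 579 247 size 5 86 edge dir 0.586 -0.985
coaster_round 0.92 [165. 123. 263. 222.] ctr 487 114 size 98 100 edge dir 0.586 -0.985
shift cm [-0.08  0.84 -0.04] spin -0.015 t 2.1833 tcp [0.526  0.0074 0.3196] yaw 0.589 tilt [ 0.  0. -1.] gap 0.05095641579676441 F [-0.5 -0.2 -0.9] j6 1.8477796355658047
```

View pics/w1.png

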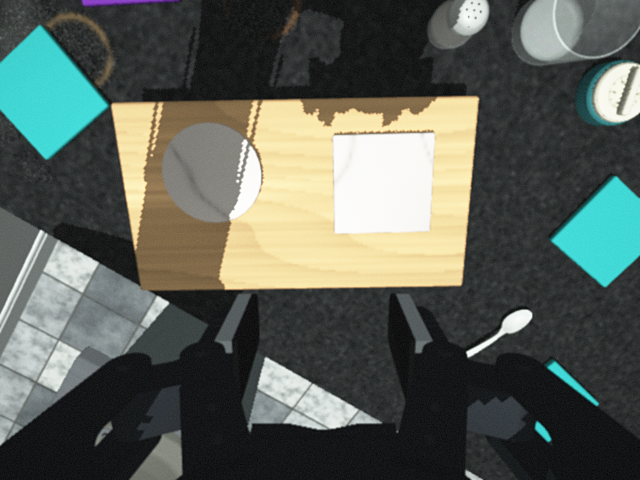

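The picture shows the white square coaster at about (384,183), nearly square to the riser, the round one at (212,172), and the shaker top right at (470,15). Measured yaws agree: riser 0.603, coaster 0.611. I'll push straight with both fingertips on its back side.

```bash
cat >> h.py <<'E'
RC=np.array([.510,.028]);RY=.603
def rg(x,y,z):
    ex=np.array([np.cos(RY),np.sin(RY)]);ey=np.array([-ex[1],ex[0]])
    s=manip.read_state();d=np.array(s["ee_pos"])[:2]-RC;print("riser-frame tcp",np.round([d@ex,d@ey],4))
    goal(list(RC+x*ex+y*ey)+[z],RY)
E
python3 -c "
from h import *
rg(.092,-.087,.10)"
```

```text
riser-frame tcp [ 0.0015 -0.026 ]
shift cm [ 9.12  5.97 21.96] spin -0.014 t 2.1833 tcp [0.526  0.0074 0.3196] yaw 0.589 tilt [ 0.  0. -1.] gap 0.05095641579676441 F [-0.5 -0.2 -0.9] j6 1.8477796355658047
```

Emit:
jog_arm([
  [[3,2,3],-0.014],
  [[6,4,6],-0.014],
  [[9.1,6,9],-0.014],
  [[9.1,6,12],-0.014],
  [[9.1,6,15],-0.014],
  [[9.1,6,18],-0.014],
  [[9.1,6,20.5],-0.014],
  [[9.1,6,22],-0.014],
])

```text
time_s: 2.85
ee_pos: [0.6335, 0.0079, 0.0958]
eef_rot: [0.955, 0.297, -0.002, -0.001]
wrist_force: [-0.6, 0.3, 0.1]
finger_gap: 0.0517
grip_force: 0.0
```

Emit:
jog_arm([
  [[0,0,0],0],
  [[0,0,0],0],
  [[0,0,0],0],
])

```text
time_s: 3.1
ee_pos: [0.6364, 0.0075, 0.1012]
eef_rot: [0.955, 0.297, 0.001, 0.0]
wrist_force: [0.7, 0.1, 0.6]
finger_gap: 0.0512
grip_force: 0.0
```

```bash
python3 -c "
from h import *
rg(.092,-.087,.068)
save('wrist','w2')"
```

```text
riser-frame tcp [ 0.0924 -0.0886]
shift cm [-0.05 -0.16  3.32] spin -0.001 t 3.1 tcp [0.6364 0.0075 0.1012] yaw 0.602 tilt [ 0.003 -0.    -1.   ] gap 0.051198800305613745 F [0.7 0.1 0.6] j6 1.915631506484354
```

View pics/w2.png

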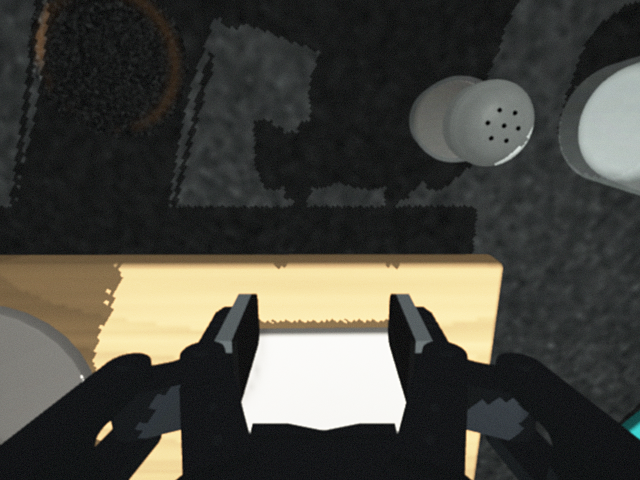

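The fingertips (247,295) and (400,295) are behind the coaster's back side (row 330), and the shaker (490,120) is clear. Lowering to the board.

Emit:
jog_arm([
  [[0,-0.1,2],0],
  [[0,-0.1,3.2],0],
  [[0,-0.1,3.4],0],
  [[0,-0.1,3.4],0],
])

```text
time_s: 3.48
ee_pos: [0.6351, 0.0078, 0.0659]
eef_rot: [0.955, 0.296, 0.0, 0.0]
wrist_force: [-0.1, -0.2, 0.9]
finger_gap: 0.0511
grip_force: 0.0
```

Emit:
jog_arm([
  [[0,0,0.1],0],
  [[0,0,0.2],0],
  [[0,0,0.3],0],
  [[0,0,0.3],0],
])

```text
time_s: 3.82
ee_pos: [0.6351, 0.0077, 0.0628]
eef_rot: [0.955, 0.296, 0.0, 0.0]
wrist_force: [0.1, -0.1, -0.1]
finger_gap: 0.0509
grip_force: 0.0
```

Emit:
jog_arm([
  [[0,0,0.1],0],
  [[0,0,0.2],0],
  [[0,0,0.2],0],
])

```text
time_s: 4.07
ee_pos: [0.6348, 0.0077, 0.0601]
eef_rot: [0.955, 0.296, -0.0, -0.0]
wrist_force: [0.7, -0.1, -0.2]
finger_gap: 0.0514
grip_force: 0.0
```

Emit:
jog_arm([
  [[0,0,0.1],0],
  [[0,0,0.2],0],
  [[0,0,0.2],0],
])

```text
time_s: 4.32
ee_pos: [0.6347, 0.0077, 0.058]
eef_rot: [0.955, 0.296, -0.0, -0.0]
wrist_force: [-0.1, 0.9, -0.4]
finger_gap: 0.0514
grip_force: 0.0
```

Emit:
jog_arm([
  [[0,0,0.1],0],
  [[0,0,0.2],0],
  [[0,0,0.2],0],
])

```text
time_s: 4.57
ee_pos: [0.635, 0.0077, 0.0569]
eef_rot: [0.955, 0.296, 0.0, 0.0]
wrist_force: [-1.5, -0.5, 3.2]
finger_gap: 0.051
grip_force: 1.8
```

```bash
python3 -c "
from h import *
rg(-.018,-.087,.058)"
```

```text
riser-frame tcp [ 0.0914 -0.0876]
shift cm [-10.94  -0.04  -0.12] spin -0.002 t 4.5667 tcp [0.635  0.0077 0.0569] yaw 0.601 tilt [ 0. -0. -1.] gap 0.050977739030811285 F [-1.5 -0.5  3.2] j6 1.9141861958807143
```

Touched the board (3 N). Back up 3.5 mm and push most of the way.

Emit:
jog_arm([
  [[0,0,-0.35],0],
  [[-0.6,0,-0.35],0],
  [[-1.2,0,-0.35],0],
  [[-1.8,0,-0.35],0],
  [[-2.4,0,-0.35],0],
  [[-3,0,-0.35],0],
  [[-3.5,0,-0.35],0],
  [[-4,0,-0.35],0],
])

```text
time_s: 5.23
ee_pos: [0.6014, -0.0153, 0.0598]
eef_rot: [0.955, 0.296, 0.0, -0.0]
wrist_force: [1.8, 0.8, -0.4]
finger_gap: 0.0513
grip_force: 0.3
```

Emit:
jog_arm([
  [[-0.6,0,0],0],
  [[-1.2,0,0],0],
  [[-1.8,0,0],0],
  [[-2.4,0,0],0],
  [[-3,0,0],0],
  [[-3.5,0,0],0],
  [[-4,0,0],0],
  [[-4,0,0],0],
])

```text
time_s: 5.9
ee_pos: [0.568, -0.0381, 0.0599]
eef_rot: [0.955, 0.296, -0.0, -0.0]
wrist_force: [0.0, 0.2, -0.3]
finger_gap: 0.0514
grip_force: 0.0
```

```bash
python3 look.py w3; python3 -c "
from h import *
rg(-.018,-.087,.06)"
```

```text
riser 0.62 [  0.  77. 590. 478.] ctr 563 -9 size 153 238 edge dir 0.605 -0.966
coaster_square 0.74 [244. 341. 405. 429.] ctr 546 -53 size 41 66 edge dir 0.601 -0.97
coaster_round 0.87 [  0. 264.   6. 333.] ctr 510 66 size 29 3 edge dir 0.37 -1.201
riser-frame tcp [ 0.0115 -0.0874]
shift cm [-2.95 -0.04 -0.02] spin -0.002 t 6.1 tcp [ 0.569  -0.0375  0.0598] yaw 0.601 tilt [-0. -0. -1.] gap 0.05133741316730343 F [-0.3 -0.3  1. ] j6 1.9636326466278056
```

View pics/w3.png

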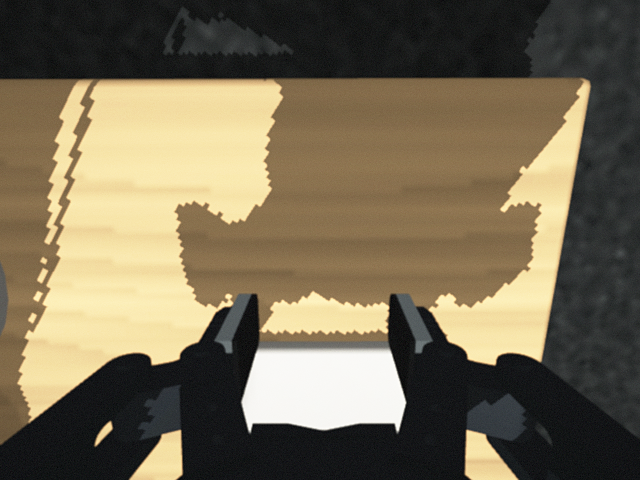

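The coaster has moved; its back side is at row 345 between the fingertips. Measuring that side against the riser's back edge (row 79).

Run:
```python
from h import *
ex=np.array([np.cos(RY),np.sin(RY)])
print([(np.round((unproj("wrist",[p],z)[0,:2]-RC)@ex,4)) for p,z in [((270,346),.069),((325,346),.069),((380,346),.069),((325,79),.06),((200,79),.06),((540,79),.06)]])
im=cv2.imread("pics/w3.png").astype(int);print([(r,im[r,325].tolist()) for r in range(336,352,2)])
print([(r,im[r,300].tolist()) for r in range(74,84)])
```

```text
[np.float64(0.0024), np.float64(0.0023), np.float64(0.0023), np.float64(0.0996), np.float64(0.0996), np.float64(0.0994)]
[(336, [78, 111, 139]), (338, [78, 114, 139]), (340, [77, 112, 135]), (342, [102, 110, 113]), (344, [98, 104, 106]), (346, [106, 108, 114]), (348, [143, 151, 151]), (350, [192, 201, 204])]
[(74, [26, 25, 23]), (75, [27, 24, 25]), (76, [26, 27, 22]), (77, [29, 35, 35]), (78, [46, 64, 76]), (79, [63, 89, 108]), (80, [73, 101, 126]), (81, [71, 102, 122]), (82, [72, 105, 127]), (83, [72, 104, 127])]
```

Emit:
jog_arm([
  [[-0.5,0,0],0],
  [[-1,0,0],0],
  [[-1.5,0,0],0],
  [[-2,0,0],0],
  [[-2.5,0,0],0],
  [[-2.8,0,0],0],
  [[-3.1,0,0],0],
  [[-3.1,0,0],0],
])

```text
time_s: 6.77
ee_pos: [0.5427, -0.0555, 0.0598]
eef_rot: [0.955, 0.296, -0.0, -0.0]
wrist_force: [-0.0, 0.0, 0.4]
finger_gap: 0.0513
grip_force: 0.0
```

Emit:
jog_arm([
  [[1,0,0],0],
  [[2,0,0],0],
  [[3,0,0],0],
  [[4,0,-3],0],
  [[4,0,-7],0],
  [[4,0,-11],0],
  [[4,0,-15],0],
  [[4,0,-19],0],
])

```text
time_s: 7.43
ee_pos: [0.5767, -0.0318, 0.2518]
eef_rot: [0.955, 0.296, 0.0, 0.0]
wrist_force: [1.8, 0.4, 0.2]
finger_gap: 0.0515
grip_force: 0.0
```

Emit:
jog_arm([
  [[-2,-2,-3],0],
  [[-4,-4,-6],0],
  [[-4,-6,-7],0],
  [[-4,-6,-7],0],
  [[-4,-6,-7],0],
])

```text
time_s: 7.85
ee_pos: [0.5099, -0.0044, 0.3209]
eef_rot: [0.955, 0.297, 0.001, -0.0]
wrist_force: [0.3, -0.3, -0.1]
finger_gap: 0.0513
grip_force: 0.0
```

```bash
python3 look.py w4
python3 - <<'E'
from h import *
rg(0,0,.3)
save("top","top2")
for l,z in [("riser",.06),("coaster_square",.07),("coaster_round",.07)]:
    for r in cams.masks_of("top",l):
        w=unproj("top",cv2.findNonZero(r["pixels"].astype(np.uint8))[:,0],z)[:,:2].astype(np.float32)
        print(l,np.round(cv2.minAreaRect(w*1000)[0]))
E
```

```text
riser 0.69 [110.  78. 483. 272.] ctr 510 27 size 199 359 edge dir 0.607 -0.964
coaster_square 0.85 [535. 350. 596. 434.] ctr 500 -359 size 90 18 edge dir 1.424 -0.147
coaster_square 0.73 [547. 161. 639. 277.] ctr 660 -261 size 91 89 edge dir 1.485 -0.086
coaster_round 0.7 [162.  98. 263. 204.] ctr 487 114 size 99 99 edge dir 1.114 -0.457
riser-frame tcp [-0.0194 -0.0276]
shift cm [ 1.94 -2.76  1.83] spin -0.002 t 8.05 tcp [ 0.5097 -0.0057  0.3183] yaw 0.601 tilt [-0.003 -0.001 -1.   ] gap 0.05102572529769554 F [ 1.1  0.7 -0.9] j6 1.8752307559182402
riser [520.  12.]
coaster_square [ 452. -399.]
coaster_square [ 667. -295.]
coaster_square [611. 299.]
coaster_square [450. 340.]
coaster_square [ 461. -111.]
```

View pics/w4.png

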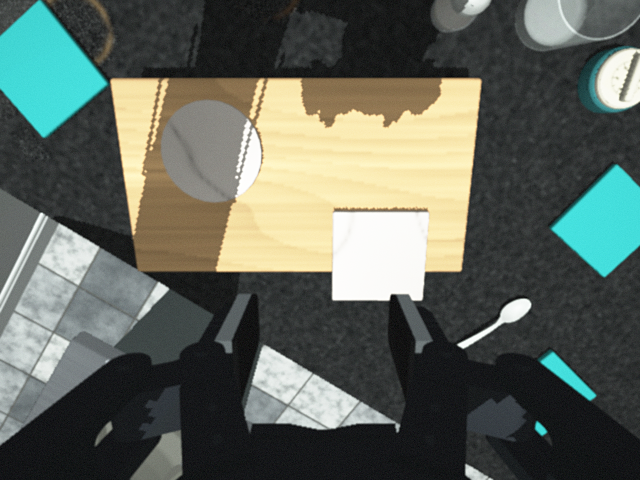

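The coaster now overhangs the front edge: its side faces run from row 211 to row 300, and the riser's edge is at about row 271. It looks square. Measuring the corners.

Run:
```python
from h import *
C=cal("wrist");im=cams.grab_frame("wrist")
m=(im.min(2)>200).astype(np.uint8);n,lab,st,ce=cv2.connectedComponentsWithStats(m)
k=lab[250,380];print(st[k])
w=unproj("wrist",cv2.findNonZero((lab==k).astype(np.uint8))[:,0],.07,C)[:,:2].astype(np.float32)
(x,y),s,a=cv2.minAreaRect(w*1000);d=np.array([x,y])/1000-RC
ex=np.array([np.cos(RY),np.sin(RY)]);print(x,y,s,np.deg2rad(a),"riser",d@ex,d@[-ex[1],ex[0]])
g=unproj("wrist",[[200,271],[300,271],[445,271],[330,78]],.06,C)[:,:2]-RC;print(g@ex)
```

```text
[ 332  210   97   89 8174]
493.1877746582031 -87.96654510498047 (98.36160278320312, 99.35284423828125) 0.6008335764248777 riser -0.0796136629827055 -0.08597996959178929
[-0.10060744 -0.10085158 -0.10120544  0.09633129]
```

```bash
python3 -c "
from h import *
print(manip.job_done())"
```

```text
the job is handed in; nothing more can be done
None
```

I pushed the square coaster to about 3 cm past the riser's front edge (centre measured at x = -0.080 m in the riser frame), square to it within about 0.01 rad, and handed the job in; the result wasn't reported back. The round coaster measured unmoved and the gripper kept clear of the mug, spoon and shaker, though I didn't re-measure those three.

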